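# Find the rocking lid of the screw box and seat it

### The job

One of the three identical lids of the wooden screw box is not seated and rocks when its edge is pressed; the other two are firm, and by looks they are all alike. Press the lids near an edge to find the one that rocks, then push it across, towards the open gap beside it, until it drops into its groove and lies flat. Only press and push with the fingers: do not lift or pinch any lid, leave the firm lids where they lie, and do not disturb the things around.

Things in the scene. Friction and masses are not known exactly. Their poses are not given: they have to be found in the camera images.
- box: fixed open wooden box, 140 mm along its x, 250 mm along its y, rim 33 mm above the bench. Origin: centre of its underside, z up; +x points roughly to the robot's left. Three openings in a row along y, centred at y = +80, 0 and -80 mm, each 116 mm along x (-58 to +58) by 70 mm along y, with 10 mm walls between; each holds one lid.
- middle_opening (a point): centre of the middle opening at rim height, box axes. Each lid starts near the -x side of its opening (lid centre 3 to 9 mm to the -x side of the middle), leaving an open gap of about 16 to 22 mm on its +x side. All lids start level and equally high: underside 27 mm, top 37 mm above the bench. Firm lids lie on hidden bearers with a few mm of useless play along x.
- lid_1: loose wooden lid, 90 mm along its x, 66 mm along its y, 10 mm thick, 120 to 195 g, in the opening at box y = +80 mm, nearest the robot. Origin: centre of its plate's underside, z up, axes as the box's. A dark knob 20 mm across stands on the middle of the plate, knob top 29 mm above the origin. Under the plate's middle a key rib, 16 mm along x and 4 mm deep, runs along y.
- lid_2: lid like lid_1, in the middle opening. Whichever lid is the rocking one stands balanced on its key rib: pressed with 1 N or more near its -x or +x edge it tips about y by some 0.1 rad, the pressed edge going down 4 mm, and it comes back level when released. A firm lid does not give.
- lid_3: lid like lid_1, in the opening at box y = -80 mm, farthest from the robot. The rocking lid's groove lies towards +x: pushed that way it drops 4 mm once its centre is 8.5 to 13 mm to the +x side of the box's middle (at 13 mm it meets the wall). Then it is firm and flush with the rim, top 33 mm above the bench, 4 mm lower than the two firm lids.
- pencil_flat: bystander: flat red carpenter's pencil, 168 x 12 x 10 mm, lying loose on the bench to the right of the box; origin at the centre of its underside
- masking_roll: bystander: roll of masking tape, 96 mm across, 24 mm high, lying loose to the right of the box; origin at the centre of its underside
- hinge_b: bystander: loose steel butt hinge, 61 x 63 x 6 mm, lying close to the right of the box; origin at the centre of its underside
- driver_black: bystander: screwdriver with black handle, 169 x 28 x 31 mm, lying loose between the robot and the box; origin at the centre of its underside
Mind the look-alikes: they are no part of the job. Leave any pink look-alike of the lid_2 alone.

How it is judged:
By the outcome, as a careful person would: the job done as asked, in the order asked, and still so for the second after the job is handed in, with the robot touching nothing.
It also fails if it takes over 51 s, if anything falls off the work surface, if the arm or the gripper's body presses on something with over 40 N, if the wrist force passes 120 N, or if a joint passes its speed limit or range.

### The arm

A 6-joint arm with a two-finger parallel gripper is mounted at the origin on a cart in front of the work surface, level with it; the furniture and walls round the work are solid. World frame = base frame: x ahead of the robot, y to its left, z up, the work surface at z = 0. Lengths are in mm, angles in rad, forces in N, time in s.
With the tool pointing down it reaches from about 350 to 775 mm from the base axis. Payload 7.3 kg.
Tool frame: the origin (TCP) lies at the very end of the fingers, on their centre line; the grasp point (between the pads) lies 19 mm behind it (bot.grasp_offset is the distance from the TCP to the grasp point, in mm); z points along the fingers, y is the direction in which the jaws open and shut (so a half turn about z gives the same grasp; the last joint's range is limited). The gripper opens to 92 mm and grips with 3 to 60 N. Pads are 19 mm wide; open, the fingers measure 130 mm over their backs; the gripper's body (75 mm by 190 mm) begins 47 mm behind the grasp point.
Start: joints at [-1.348, 0.342, 1.524, -0, 1.275, -0.146], TCP at [189.284, -489.711, 226.741] pointing down, gripper open.
Joint ranges: [-2.53, 2.53], [-0.77, 2.02], [0.04, 2.7], [-1, 4.14], [0.28, 2.66], [-3.11, 3.11]. Speed limits (rad/s): [2.57, 2.57, 3.14, 3.14, 3.14, 3.14].

### API

Orientations are given as [roll, pitch, yaw] about the fixed x, y, z axes, in that order (R = Rz(yaw) Ry(pitch) Rx(roll)).
In Python, from plant import bot gives the robot as it stands.
- The arm moves only by the tool servo_tool, never from a script. Its arguments are lists of equal length, an entry for each row: "angular": the turn, a rotation vector about the world's x, y, z in degrees, a list of three; "slide": the shift along the world's x, y, z in mm, a list of three; "grip": the opening, from -1 (shut) to 1 (fully open), so that 0 is half open. In form: {"angular": [[ax, ay, az], ...], "slide": [[dx, dy, dz], ...], "grip": [grip, ...]}. A call has 1 to 10 rows; each row is the pose to reach, as a shift and turn from the pose commanded when the call began; what a row does not reach only later rows make up. A row lasts 1/12 s, in which the tool goes at most 41.7 mm and 7.16 degrees, less where a joint would pass 70% of its speed; a pose out of reach is approached as far as the arm can. A call with a gripper value outside its range is refused whole. The fingers move at their own pace and stop on an object; the grip force is fixed at half the most. Time passes only in rows, so rows that repeat a pose let the fingers close. It gives the time, the measured TCP pose, the force and the opening at its end, in the units of the state.
- bot.get_obs(): the state, without advancing time (a new reading comes with each control period).
- bot.capture(name): name is "scene" or "top" or "wrist"; returns a dict with "img" (420x560x3 uint8, blue, green, red), "range_z" (420x560 float32, mm along the optical axis (not along the pixel's ray), 0 where there is no reading), "fov_y" (degrees; the focal length in pixels is half the picture's height over the tangent of half this angle, whatever the lens; pixels are square), "cx", "cy" (the principal point, pixels), "R" (3x3) and "t" (3): a world point X has camera coordinates R X + t; the wrist camera has in their place "T_tool_cam" (4x4, takes a point from camera to tool coordinates, whose origin is the TCP and whose axes are the flange's). Camera axes: x right, y down, z forward; pixel columns grow to the right and rows downward; lengths in mm; the calibration is good to about 2 mm. A picture is of the moment at which its call begins: read the wrist's pose just before it.
- bot.close_job(): hands the job in, once; it reports no verdict.
The state is a dict: "time": time; "joint_positions": joint angles; "dq": joint speeds; "tau": joint torques, N m; "tool_pos": TCP position; "tcp_rot": TCP orientation; "contact_force": force on the tool from outside, world axes, zero at the start; "moment": the same for the moment, N m; "grip_width": finger opening in mm.
Only numpy, scipy, OpenCV 4.12 (cv2) and the standard library are available. Lean on these libraries where they do the work, as an engineer would, in place of code of your own. Each camera call takes 0.05 s, during which the arm holds its last target.

## Working session

There is one attempt and no reset: what is moved stays moved. The work goes in short steps, Python scripts to look and compute and a tool call to move; the robot and the scene stay as the last step left them, time stands still between calls to the robot, and variables do not carry over. Pictures are saved under pics/ and viewed, and the job is handed in when it is done.

Besides the shell and the picture viewer there is one more tool, called after ">>>" as name(argument=value, ...) on one line, values as JSON. servo_tool: Moves the arm, as the interface text tells. Its arguments: {"type":"object","properties":{"angular":{"type":"array","items":{"type":"array","items":{"type":"number"}}},"slide":{"type":"array","items":{"type":"array","items":{"type":"number"}}},"grip":{"type":"array","items":{"type":"number"}}},"required":["angular","slide","grip"]}

```bash
mkdir -p pics; ls
python3 - <<'E'
from plant import bot
import cv2,numpy as np
o=bot.get_obs();print(o)
for n in ("scene","top"):
    c=bot.capture(n);cv2.imwrite(f"pics/{n}0.png",c["img"]);np.savez(f"{n}0.npz",**c)
    print(n,c["fov_y"],c["cx"],c["cy"],c["R"],c["t"])
E
```

```text
pics
{'time': 0.0, 'joint_positions': array([-1.34801254e+00,  3.42757675e-01,  1.52504794e+00,  1.82241893e-05,
        1.27538315e+00, -1.46009587e-01]), 'dq': array([-0.00118251,  0.0008944 ,  0.00036802, -0.00123699,  0.00100659,
       -0.00091655]), 'tau': array([ 2.11041042e-03, -4.31237304e+01, -2.44223160e+01,  7.19958334e-02,
        5.57671837e-02, -1.16507103e-04]), 'tool_pos': array([ 189.18568696, -489.28200489,  226.01602962]), 'tcp_rot': array([-3.14001606e+00, -2.49460817e-04,  3.68787853e-01]), 'contact_force': array([ 0.63107849, -0.32250859, -0.0121662 ]), 'moment': array([-0.00253621,  0.03138631,  0.02596438]), 'grip_width': 92.06066700904361}
scene 47.081751505638515 286.1878600944324 209.82882091082212 [[-0.71495601 -0.6989945  -0.01563939]
 [-0.40320336  0.43047842 -0.80753661]
 [ 0.57119607 -0.5710473  -0.58961007]] [378.88935836 252.1382443  696.75152175]
top 54.78989197393103 277.1824795894306 208.00859424626393 [[ 0.11067461 -0.99383938 -0.00586633]
 [-0.97336798 -0.10719877 -0.20264058]
 [ 0.20076333  0.02813727 -0.97923561]] [-45.95205649 526.22540627 935.45431072]
```

View pics/top0.png

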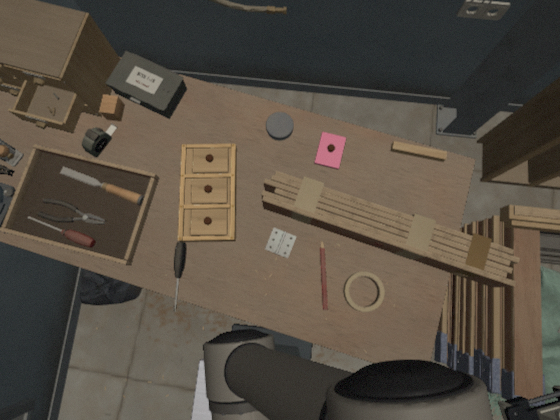

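View pics/scene0.png

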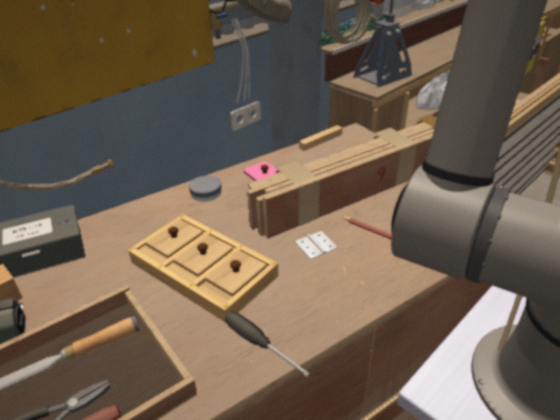

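```bash
cat > h.py <<'E'
import numpy as np,cv2
def cloud(c):
    f=210/np.tan(np.radians(float(c["fov_y"]))/2)
    z=c["range_z"];v,u=np.mgrid[:420,:560]
    P=np.stack([(u-c["cx"])/f*z,(v-c["cy"])/f*z,z],-1)
    return (P-c["t"])@c["R"]
def proj(c,X):
    f=210/np.tan(np.radians(float(c["fov_y"]))/2)
    p=np.asarray(X)@c["R"].T+c["t"]
    return np.stack([p[...,0]/p[...,2]*f+c["cx"],p[...,1]/p[...,2]*f+c["cy"]],-1)
E
python3 - <<'E'
from h import *
c=dict(np.load("top0.npz"));P=cloud(c)
for (u,v) in [(208,258),(250,200),(170,200),(208,150),(195,165),(208,158),(208,189),(207,220),(183,190),(233,190),(281,243),(300,210),(185,150)]:
    print(u,v,P[v,u].round(1))
img=c["img"][130:255,165:300]
cv2.imwrite("pics/topz.png",cv2.resize(img,None,fx=4.6,fy=4.6,interpolation=cv2.INTER_CUBIC))
s=dict(np.load("scene0.npz"))
cv2.imwrite("pics/scz.png",cv2.resize(s["img"][200:330,110:300],None,fx=4.2,fy=4.2,interpolation=cv2.INTER_CUBIC))
# rim points mask by height
m=(P[...,2]>24)&(P[...,2]<45);m[:140]=0;m[245:]=0;m[:,:174]=0;m[:,242:]=0
pts=P[m][:,:2].astype(np.float32);r=cv2.minAreaRect(pts);print(r,cv2.boxPoints(r),m.sum())
for lid in range(1):pass
m2=(P[...,2]>48)&(P[...,2]<75);m2[:140]=0;m2[245:]=0;m2[:,:174]=0;m2[:,242:]=0
n,l,st,ce=cv2.connectedComponentsWithStats(m2.astype(np.uint8))
for i in range(1,n):print(ce[i],st[i,4],P[l==i].mean(0))
cc=P[...,2][140:245,174:242]
hm=np.clip((cc+5)*4,0,255).astype(np.uint8);cv2.imwrite("pics/hz.png",cv2.resize(hm,None,fx=5,fy=5,interpolation=0))
E
```

```text
208 258 [392.6 173.1  -2.8]
250 200 [552.1  85.9   1.5]
170 200 [530.4 293.2  -3.1]
208 150 [663.8 206.3  34.5]
195 165 [619.4 232.6  37.7]
208 158 [635.5 198.3  56.4]
208 189 [557.2 187.4  53. ]
207 220 [479.2 177.5  58.1]
183 190 [ 329.5  -15.6 1022.4]
233 190 [566.5 128.8  31.6]
281 243 [449.5  -5.9   6.3]
300 210 [520.  -42.3  98.3]
185 150 [657.2 264.9  35. ]
((553.0076904296875, 192.93453979492188), (259.42437744140625, 141.88148498535156), 6.315881252288818) [[416.2786   249.1751  ]
 [431.887    108.154755]
 [689.7368   136.69398 ]
 [674.1284   277.71432 ]] 5011
[209.16666667 158.10416667] 48 [636.00835755 195.64293604  55.04078385]
[208.         188.91666667] 48 [556.83631773 186.94017151  55.35717727]
[207.61538462 220.75      ] 52 [477.95939585 176.32283762  55.34146181]
```

View pics/topz.png

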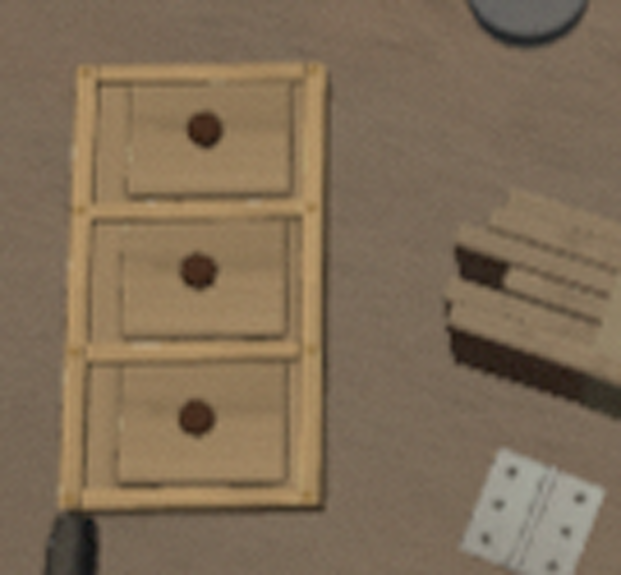

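View pics/scz.png

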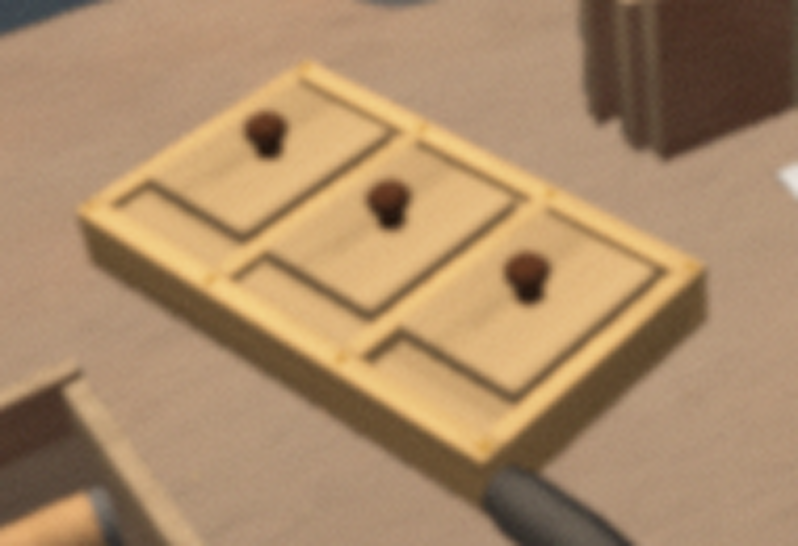

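```bash
cat >> h.py <<'E'
def ray(c,uv,z):
    f=210/np.tan(np.radians(float(c["fov_y"]))/2)
    d=np.array([(uv[0]-c["cx"])/f,(uv[1]-c["cy"])/f,1])@c["R"]
    o=-np.asarray(c["t"])@c["R"]
    return o+d*(z-o[2])/d[2]
E
python3 - <<'E'
from h import *
c=dict(np.load("top0.npz"));s=dict(np.load("scene0.npz"))
T=lambda x,y:(165+x/4.6-.4,130+y/4.6-.4)
S=lambda x,y:(110+x/4.2-.4,200+y/4.2-.4)
loc=np.array([[70,-125],[-70,-125],[-70,125],[70,125]])
def fit(W):
    W=W[:,:2];m=W.mean(0);L=loc-loc.mean(0)
    a=L[:,0]+1j*L[:,1];b=(W-m)@[1,1j];r=(np.conj(a)*b).sum();return m,np.degrees(np.angle(r)),abs(r)/(abs(a)**2).sum()
A=np.array([ray(c,T(*p),33) for p in [(80,67),(326,66),(323,506),(60,508)]])
B=np.array([ray(s,S(*p),33) for p in [(80,212),(304,60),(706,266),(487,458)]])
print(A.round(1),fit(A));print(B.round(1),fit(B))
print("knobs top",[ray(c,T(*p),56).round(1) for p in [(205,129),(199,270),(196,417)]])
print("knobs sc",[ray(s,S(*p),54).round(1) for p in [(266,128),(388,197),(526,268)]])
E
```

```text
[[672.7 275.7  33. ]
 [688.3 138.5  33. ]
 [442.2 107.5  33. ]
 [425.7 247.   33. ]] (array([557.22180201, 192.17673283]), np.float64(96.8311814363178), np.float64(0.9936892598479153))
[[669.4 277.9  33. ]
 [690.  141.9  33. ]
 [441.6 111.4  33. ]
 [425.7 246.3  33. ]] (array([556.6716498 , 194.36177995]), np.float64(97.30736339232516), np.float64(0.9882315116242135))
knobs top [array([636.9, 195.6,  56. ]), array([558.2, 187.4,  56. ]), array([479. , 177.4,  56. ])]
knobs sc [array([634.5, 199. ,  54. ]), array([555.9, 190.6,  54. ]), array([478.1, 179.2,  54. ])]
```

>>> servo_tool(angular=[[0,0,76],[0,0,76],[0,0,76],[0,0,76],[0,0,76],[0,0,76],[0,0,76],[0,0,76],[0,0,76],[0,0,76]], slide=[[294,630,0],[294,630,0],[294,630,0],[294,630,0],[294,630,0],[294,630,0],[294,630,0],[294,630,0],[294,630,0],[294,630,0]], grip=[-1,-1,-1,-1,-1,-1,-1,-1,-1,-1])

```text
time: 0.93
tool_pos: [365.7, -110.1, 226.8]
tcp_rot: [3.141, 0.0, 1.625]
contact_force: [0.1, -0.5, 0.7]
grip_width: 29.4
```

>>> servo_tool(angular=[[0,0,0],[0,0,0],[0,0,0],[0,0,0],[0,0,0],[0,0,0],[0,0,0],[0,0,0],[0,0,0],[0,0,0]], slide=[[115,245,-60],[115,245,-60],[115,245,-60],[115,245,-60],[115,245,-60],[115,245,-60],[115,245,-60],[115,245,-60],[115,245,-60],[115,245,-60]], grip=[-1,-1,-1,-1,-1,-1,-1,-1,-1,-1])

```text
time: 1.77
tool_pos: [479.9, 132.5, 166.4]
tcp_rot: [-3.14, 0.0, 1.619]
contact_force: [-0.3, 0.3, 0.2]
grip_width: 0.4
```

Run:
```python
from plant import bot
from h import *
from scipy.spatial.transform import Rotation as Ro
o=bot.get_obs();print(o["time"],o["tool_pos"],o["tcp_rot"],o["contact_force"],o["grip_width"])
c=bot.capture("wrist");cv2.imwrite("pics/w1.png",c["img"])
M=np.eye(4);M[:3,:3]=Ro.from_euler("xyz",o["tcp_rot"]).as_matrix();M[:3,3]=o["tool_pos"]
W=np.linalg.inv(M@c["T_tool_cam"]);c["R"]=W[:3,:3];c["t"]=W[:3,3];np.savez("w1.npz",**c)
```

```text
1.7667 [479.94426366 132.4727698  166.44004499] [-3.14044546e+00  4.57719632e-04  1.61919429e+00] [-0.29110928  0.29367085  0.20009935] 0.35487404584866555
```

View pics/w1.png

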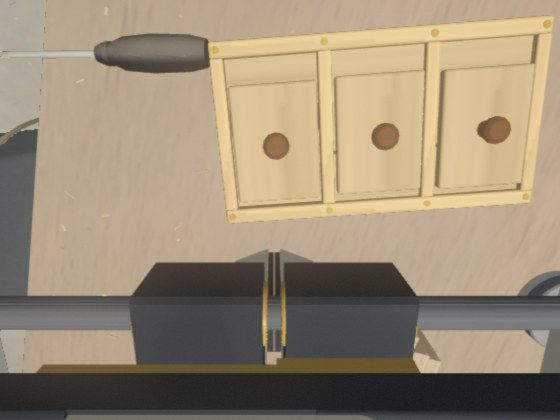

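Run:
```python
from h import *
c=dict(np.load("w1.npz"));P=cloud(c)
print([ray(c,p,56).round(1) for p in [(276,146),(385,136),(498,129)]])
print("corners z33",[ray(c,p,33).round(1) for p in [(553,18),(532,202),(228,221),(210,43)]])
print("lid corner z37 lid1,2,3:",[ray(c,p,37).round(1) for p in [(229,85),(315,80),(320,200),(238,205),(334,76),(421,70),(422,190),(338,195),(442,70),(531,65),(528,185),(440,189)]])
print(P[180,280],P[180,380],P[170,490],P[146,276],P[205,280])
```

```text
[array([480. , 177.4,  56. ]), array([557.8, 188.3,  56. ]), array([637.8, 197. ,  56. ])]
corners z33 [array([674. , 275.1,  33. ]), array([692.2, 139.4,  33. ]), array([443.4, 111.1,  33. ]), array([428.5, 246.9,  33. ])]
lid corner z37 lid1,2,3: [array([443.2, 218.4,  37. ]), array([506.6, 224.9,  37. ]), array([517.8, 133.8,  37. ]), array([451.8, 126.4,  37. ]), array([520.3, 228.3,  37. ]), array([583.6, 235.5,  37. ]), array([598.8, 146. ,  37. ]), array([532. , 138.6,  37. ]), array([599. , 236.2,  37. ]), array([663.3, 242.7,  37. ]), array([682.7, 154.1,  37. ]), array([613.1, 147.5,  37. ])]
[484.69853377 148.71259913  37.18112601] [563.54122425 152.85490186  38.97778223] [648.64971164 164.9006696   38.92298928] [479.97711463 177.49326278  56.80378585] [485.99686565 126.19331649  30.14493768]
```

>>> servo_tool(angular=[[0,0,4.3],[0,0,4.3],[0,0,4.3],[0,0,4.3],[0,0,4.3],[0,0,4.3],[0,0,4.3],[0,0,4.3]], slide=[[5,7,-30],[5,7,-60],[5,7,-90],[5,7,-110],[5,7,-120],[5,7,-125],[5,7,-126],[5,7,-126]], grip=[-1,-1,-1,-1,-1,-1,-1,-1])

```text
time: 2.48
tool_pos: [486.2, 139.5, 41.7]
tcp_rot: [3.14, 0.0, 1.693]
contact_force: [-0.5, 0.7, -0.1]
grip_width: 0.5
```

>>> servo_tool(angular=[[0,0,0],[0,0,0],[0,0,0],[0,0,0],[0,0,0],[0,0,0]], slide=[[0,0,-2],[0,0,-3],[0,0,-4],[0,0,-4.5],[0,0,-5],[0,0,-5]], grip=[-1,-1,-1,-1,-1,-1])

```text
time: 2.98
tool_pos: [485.7, 139.9, 35.9]
tcp_rot: [3.141, 0.0, 1.694]
contact_force: [0.4, -0.8, 0.5]
grip_width: 0.5
```

>>> servo_tool(angular=[[0,0,0],[0,0,0],[0,0,0]], slide=[[0,0,-0.5],[0,0,-1],[0,0,-1]], grip=[-1,-1,-1])

```text
time: 3.23
tool_pos: [485.6, 139.8, 34.9]
tcp_rot: [3.141, 0.0, 1.694]
contact_force: [-0.2, -0.4, 2.0]
grip_width: 0.6
```

```bash
cat > look.py <<'E'
import sys
from plant import bot
from h import *
from scipy.spatial.transform import Rotation as Ro
n=sys.argv[1]
o=bot.get_obs();print(o["time"],o["tool_pos"].round(2),o["tcp_rot"].round(3),o["contact_force"].round(2),o["tau"].round(2))
c=bot.capture("wrist");cv2.imwrite(f"pics/{n}.png",c["img"])
M=np.eye(4);M[:3,:3]=Ro.from_euler("xyz",o["tcp_rot"]).as_matrix();M[:3,3]=o["tool_pos"]
W=np.linalg.inv(M@c["T_tool_cam"]);c["R"]=W[:3,:3];c["t"]=W[:3,3];np.savez(f"{n}.npz",**c)
E
python3 look.py w2
```

```text
3.2333 [485.64 139.84  34.85] [3.141 0.    1.694] [-0.17 -0.37  1.98] [ 5.100e-01 -4.405e+01 -1.574e+01  2.700e-01  2.000e-02  0.000e+00]
```

View pics/w2.png

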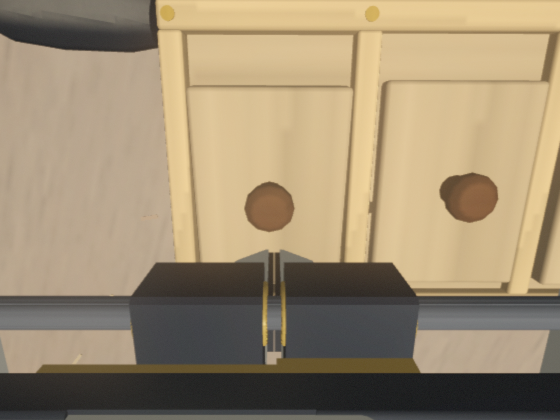

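```bash
cat > pl.py <<'E'
from h import *
def plane(c,u0,u1,v0,v1):
    P=cloud(c)[v0:v1,u0:u1].reshape(-1,3);P=P[P[:,2]>15]
    a=np.radians(97.1);ex=np.array([np.cos(a),np.sin(a)]);ey=np.array([-ex[1],ex[0]])
    d=P[:,:2]-[556.8,193];X=np.c_[d@ex,d@ey,np.ones(len(d))]
    k=np.linalg.lstsq(X,P[:,2],rcond=None)[0];return "slope x,y",k[:2].round(3),"z mean",P[:,2].mean().round(2)
E
python3 - <<'E'
from pl import *
c=dict(np.load("w2.npz"))
print(plane(c,200,340,95,175),plane(c,395,530,90,165), plane(c,200,235,100,240))
E
```

```text
('slope x,y', array([ 0.188, -0.004]), 'z mean', np.float64(41.69)) ('slope x,y', array([0.038, 0.135]), 'z mean', np.float64(38.24)) ('slope x,y', array([ 0.114, -0.551]), 'z mean', np.float64(40.0))
```

>>> servo_tool(angular=[[0,0,0],[0,0,0],[0,0,0],[0,0,0]], slide=[[0,0,6],[0,0,10],[0,0,10],[0,0,10]], grip=[-1,-1,-1,-1])

```text
time: 3.62
tool_pos: [485.6, 140.0, 45.1]
tcp_rot: [3.141, -0.0, 1.694]
contact_force: [0.0, 0.0, -0.5]
grip_width: 0.7
```

```bash
python3 look.py w3
python3 - <<'E'
from pl import *
c=dict(np.load("w3.npz"))
print(plane(c,200,340,105,175),plane(c,390,520,100,165))
E
```

```text
3.6167 [485.61 139.99  45.08] [ 3.141 -0.     1.694] [ 0.01  0.03 -0.49] [  0.   -45.46 -17.11   0.06   0.06   0.  ]
('slope x,y', array([ 0.143, -0.004]), 'z mean', np.float64(38.54)) ('slope x,y', array([0.099, 0.187]), 'z mean', np.float64(38.42))
```

View pics/w3.png

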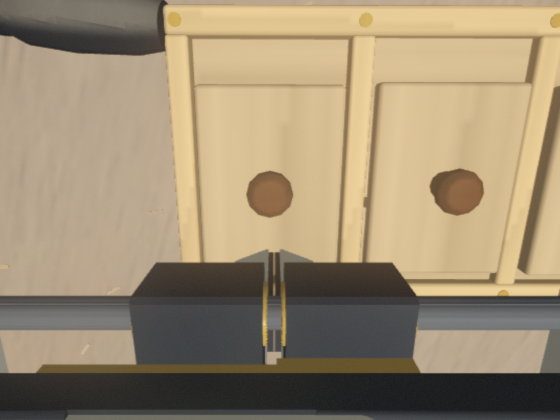

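>>> servo_tool(angular=[[0,0,0],[0,0,0],[0,0,0],[0,0,0],[0,0,0],[0,0,0],[0,0,0],[0,0,0],[0,0,0],[0,0,0]], slide=[[30,4,0],[60,8,0],[77,10.5,0],[77,10.5,-4],[77,10.5,-6],[77,10.5,-7],[77,10.5,-8],[77,10.5,-8.5],[77,10.5,-9],[77,10.5,-9]], grip=[-1,-1,-1,-1,-1,-1,-1,-1,-1,-1])

```text
time: 4.5
tool_pos: [561.7, 150.3, 37.2]
tcp_rot: [3.141, 0.0, 1.694]
contact_force: [-3.0, -0.8, 11.5]
grip_width: 0.3
```

>>> servo_tool(angular=[[0,0,0],[0,0,0],[0,0,0],[0,0,0],[0,0,0],[0,0,0],[0,0,0]], slide=[[0,0,5],[0,0,10],[-30,-3,10],[-60,-6,10],[-79,-8,10],[-79,-8,10],[-79,-8,10]], grip=[-1,-1,-1,-1,-1,-1,-1])

```text
time: 5.08
tool_pos: [482.5, 142.4, 46.1]
tcp_rot: [-3.141, 0.0, 1.694]
contact_force: [0.6, 0.5, -0.2]
grip_width: 0.3
```

```bash
python3 look.py w4
python3 - <<'E'
from pl import *
for n in("w3","w4"):
    c=dict(np.load(n+".npz"))
    hsv=cv2.cvtColor(c["img"],cv2.COLOR_BGR2HSV)
    m=((c["img"].sum(2)<230)&(hsv[...,1]>130)).astype(np.uint8);m[:150]=0;m[240:]=0
    k,l,st,ce=cv2.connectedComponentsWithStats(m)
    for i in range(1,k):
        if st[i,4]>300:print(n,ce[i].round(1),st[i],ray(c,ce[i],56).round(1))
E
```

```text
5.0833 [482.53 142.39  46.09] [-3.141  0.     1.694] [ 0.55  0.53 -0.19] [  0.31 -45.15 -15.29   0.07   0.23  -0.  ]
```

View pics/w4.png

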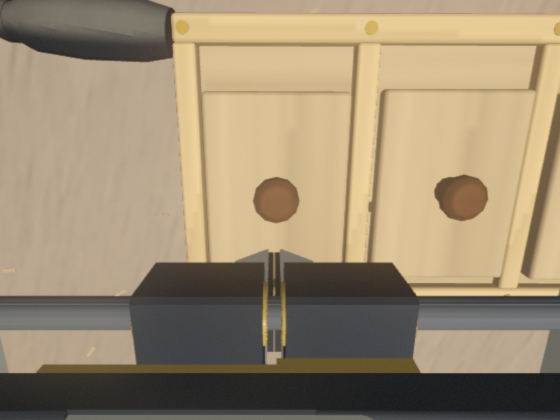

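Run:
```python
from pl import *
for n,ps in(("w3",[(270,194),(458,191)]),("w4",[(276,200),(463,197)])):
    c=dict(np.load(n+".npz")); print(n,[ray(c,p,56).round(1) for p in ps])
```

```text
w3 [array([479.8, 178.3,  56. ]), array([556.5, 189. ,  56. ])]
w4 [array([479.6, 178.2,  56. ]), array([556.7, 189. ,  56. ])]
```

>>> servo_tool(angular=[[0,0,0],[0,0,0],[0,0,0],[0,0,0],[0,0,0],[0,0,0]], slide=[[0,6,0],[0,12,0],[0,12.5,-4],[0,12.5,-6.5],[0,12.5,-7.5],[0,12.5,-7.5]], grip=[-1,-1,-1,-1,-1,-1])

```text
time: 5.63
tool_pos: [483.2, 154.8, 37.6]
tcp_rot: [-3.14, 0.0, 1.694]
contact_force: [0.1, -0.3, -0.9]
grip_width: 0.6
```

>>> servo_tool(angular=[[0,0,0],[0,0,0],[0,0,0],[0,0,0],[0,0,0],[0,0,0],[0,0,0],[0,0,0],[0,0,0],[0,0,0]], slide=[[0,0,0.8],[-0.2,1.5,0.8],[-0.4,3,0.8],[-0.6,4.5,0.8],[-0.7,6,0.8],[-0.9,7.5,0.8],[-1.1,9,0.8],[-1.3,10.5,0.8],[-1.5,12,0.8],[-1.5,12,0.8]], grip=[-1,-1,-1,-1,-1,-1,-1,-1,-1,-1])

```text
time: 6.47
tool_pos: [482.0, 167.2, 39.1]
tcp_rot: [3.141, -0.0, 1.694]
contact_force: [-0.1, 0.3, 0.6]
grip_width: 0.4
```

```bash
python3 look.py w5
```

```text
6.4667 [481.98 167.17  39.06] [ 3.141 -0.     1.694] [-0.12  0.3   0.58] [ 3.800e-01 -4.556e+01 -1.663e+01  2.100e-01  7.000e-02  4.000e-02]
```

View pics/w5.png

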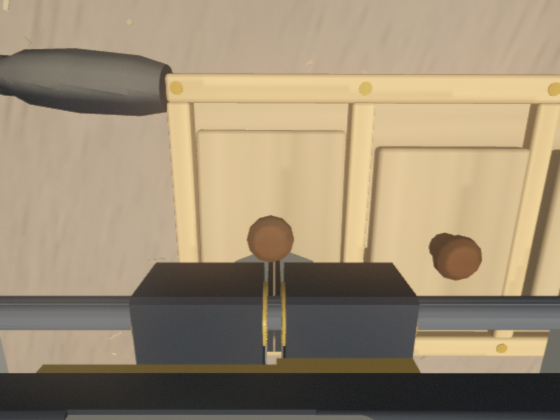

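>>> servo_tool(angular=[[0,0,0],[0,0,0],[0,0,0],[0,0,0],[0,0,0],[0,0,0],[0,0,0],[0,0,0]], slide=[[-0.2,1.2,0],[-0.3,2.4,0],[-0.4,3.6,0],[-0.6,4.8,0],[-0.7,6,0],[-0.8,7,0],[-0.9,7.5,0],[-0.9,7.5,0]], grip=[-1,-1,-1,-1,-1,-1,-1,-1])

```text
time: 7.18
tool_pos: [480.9, 174.5, 38.9]
tcp_rot: [-3.141, -0.0, 1.694]
contact_force: [0.2, -0.3, -0.8]
grip_width: 0.0
```

```bash
python3 look.py w6
```

```text
7.1833 [480.91 174.53  38.9 ] [-3.141 -0.     1.694] [ 0.2  -0.31 -0.78] [ 2.400e-01 -4.615e+01 -1.697e+01  1.500e-01  1.000e-02  2.000e-02]
```

View pics/w6.png

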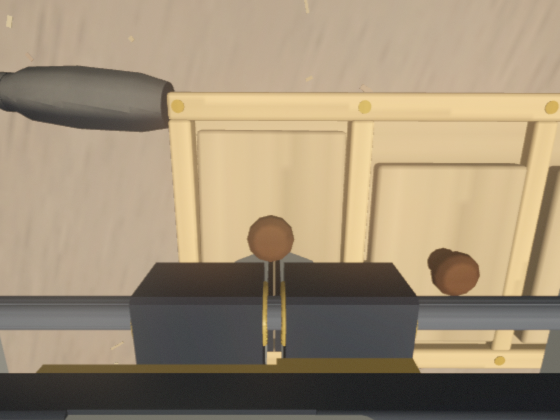

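>>> servo_tool(angular=[[0,0,0],[0,0,0],[0,0,0],[0,0,0],[0,0,0]], slide=[[-0.1,0.8,0],[-0.2,1.5,0],[-0.2,2,0],[-0.2,2,0],[-0.2,2,0]], grip=[-1,-1,-1,-1,-1])

```text
time: 7.65
tool_pos: [480.8, 176.4, 39.0]
tcp_rot: [-3.142, -0.0, 1.694]
contact_force: [0.2, 0.2, -1.4]
grip_width: 0.2
```

```bash
python3 look.py w7
python3 - <<'E'
from pl import *
for n in("w5","w6","w7"):
    c=dict(np.load(n+".npz"))
    print(n,plane(c,210,335,140,205),plane(c,390,510,185,230))
E
```

```text
7.65 [480.83 176.42  39.02] [-3.142 -0.     1.694] [ 0.2   0.17 -1.38] [ 2.100e-01 -4.621e+01 -1.703e+01  1.500e-01 -2.000e-02  1.000e-02]
w5 ('slope x,y', array([ 0.132, -0.002]), 'z mean', np.float64(36.29)) ('slope x,y', array([0.586, 0.148]), 'z mean', np.float64(38.42))
w6 ('slope x,y', array([ 0.165, -0.002]), 'z mean', np.float64(35.57)) ('slope x,y', array([0.682, 0.173]), 'z mean', np.float64(38.51))
w7 ('slope x,y', array([ 0.2  , -0.002]), 'z mean', np.float64(34.18)) ('slope x,y', array([0.565, 0.143]), 'z mean', np.float64(38.37))
```

View pics/w7.png

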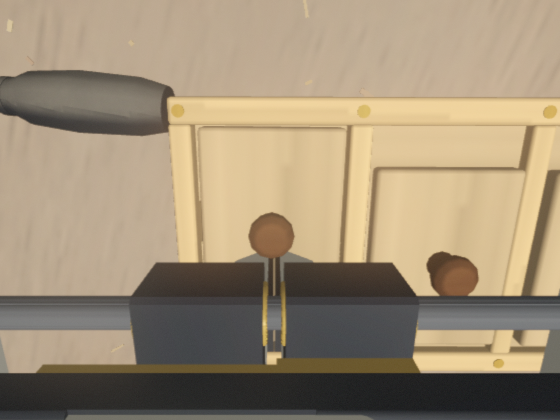

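>>> servo_tool(angular=[[0,0,0],[0,0,0],[0,0,0],[0,0,0],[0,0,0],[0,0,0],[0,0,0],[0,0,0]], slide=[[0.3,-3,0],[0.6,-6,0.5],[0.6,-6,10],[0.6,-6,40],[0.6,-20,80],[0.6,-40,110],[0.6,-45,110],[0.6,-45,110]], grip=[-1,-1,-1,-1,-1,-1,-1,-1])

```text
time: 8.37
tool_pos: [482.7, 130.4, 151.5]
tcp_rot: [3.136, 0.0, 1.692]
contact_force: [-0.2, -0.3, -0.4]
grip_width: 0.3
```

```bash
python3 look.py w8;python3 - <<'E'
from plant import bot
from pl import *
for n in("scene","top"):
    c=bot.capture(n);np.savez(n+"1.npz",**c);cv2.imwrite(f"pics/{n}1.png",c["img"])
s=dict(np.load("scene1.npz"))
cv2.imwrite("pics/scz1.png",cv2.resize(s["img"][200:330,110:300],None,fx=4.2,fy=4.2,interpolation=cv2.INTER_CUBIC))
E
```

```text
8.3667 [482.72 130.35 151.47] [3.136 0.    1.692] [-0.21 -0.31 -0.37] [-5.400e-01 -4.385e+01 -2.294e+01 -2.000e-02  1.400e-01 -2.200e-01]
```

View pics/w8.png

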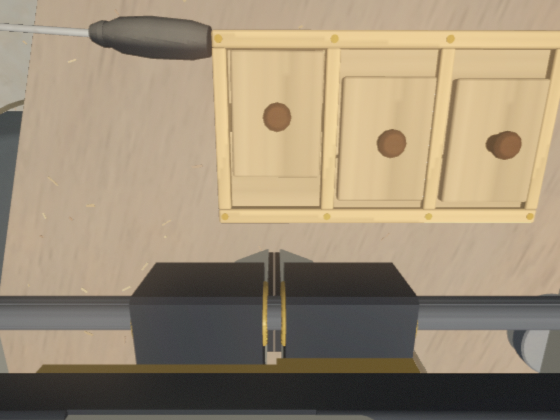

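View pics/scz1.png

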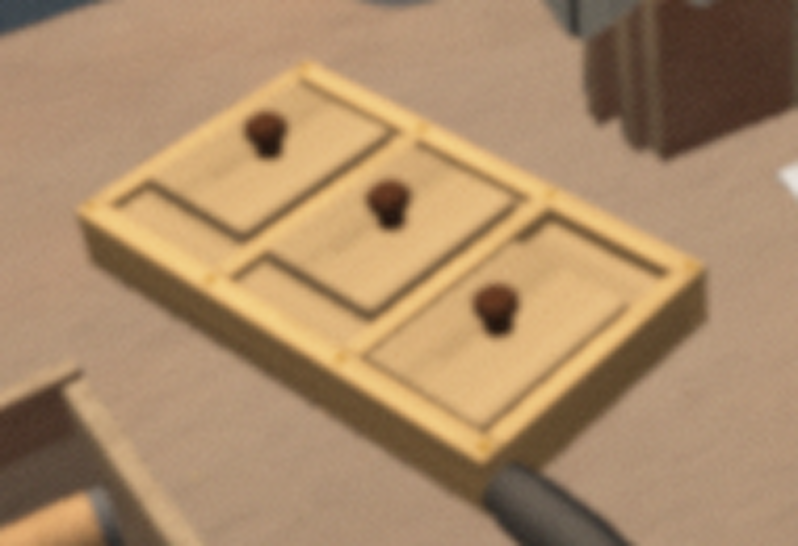

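Run:
```python
from pl import *
c=dict(np.load("w8.npz"));P=cloud(c)
def med(u0,u1,v0,v1):return np.median(P[v0:v1,u0:u1,2]).round(2)
print("lid1 +x,-x",med(240,315,60,95),med(240,315,140,172),"lid2",med(350,425,85,120),med(350,425,165,195),"lid3",med(460,535,85,120),med(460,535,165,195),"rim mid",med(240,320,37,43),med(250,310,214,219))
ex=np.array([-.124,.992]);ey=np.array([-.992,-.124])
for p,z in[((277,117),52),((391,143),56),((507,145),56)]:
    w=ray(c,p,z);d=w[:2]-[556.8,193];print(w.round(1),d@ex,d@ey)
a=dict(np.load("top0.npz"));b=dict(np.load("top1.npz"))
d=cv2.absdiff(a["img"],b["img"]).max(2)
n,l,st,ce=cv2.connectedComponentsWithStats((d>40).astype(np.uint8))
print([tuple(s) for s in st[1:] if s[4]>15])
```

```text
lid1 +x,-x 33.66 33.68 lid2 37.74 37.76 lid3 37.78 37.79 rim mid 33.64 33.74
[478.1 195.9  52. ] 12.612206105634597 77.67340419458324
[557.5 188.3  56. ] -4.781759829002305 -0.1303416589188609
[636.9 196.5  56. ] -6.486351148538461 -79.90957086671673
[(np.int32(148), np.int32(141), np.int32(11), np.int32(35), np.int32(110)), (np.int32(150), np.int32(141), np.int32(89), np.int32(137), np.int32(4209)), (np.int32(136), np.int32(161), np.int32(3), np.int32(12), np.int32(22)), (np.int32(138), np.int32(174), np.int32(11), np.int32(6), np.int32(33)), (np.int32(144), np.int32(177), np.int32(10), np.int32(21), np.int32(91)), (np.int32(135), np.int32(193), np.int32(7), np.int32(9), np.int32(29)), (np.int32(135), np.int32(197), np.int32(9), np.int32(19), np.int32(45)), (np.int32(143), np.int32(210), np.int32(7), np.int32(21), np.int32(59)), (np.int32(133), np.int32(217), np.int32(9), np.int32(16), np.int32(75)), (np.int32(109), np.int32(228), np.int32(17), np.int32(31), np.int32(321)), (np.int32(135), np.int32(232), np.int32(6), np.int32(11), np.int32(32)), (np.int32(178), np.int32(232), np.int
[... 305 characters left out ...]
 np.int32(8), np.int32(113)), (np.int32(203), np.int32(332), np.int32(28), np.int32(26), np.int32(248)), (np.int32(248), np.int32(341), np.int32(20), np.int32(6), np.int32(34)), (np.int32(229), np.int32(342), np.int32(16), np.int32(12), np.int32(59)), (np.int32(204), np.int32(358), np.int32(277), np.int32(62), np.int32(11454)), (np.int32(63), np.int32(369), np.int32(143), np.int32(51), np.int32(1874)), (np.int32(498), np.int32(386), np.int32(62), np.int32(34), np.int32(872)), (np.int32(59), np.int32(407), np.int32(12), np.int32(13), np.int32(68)), (np.int32(541), np.int32(407), np.int32(18), np.int32(6), np.int32(28)), (np.int32(231), np.int32(412), np.int32(35), np.int32(8), np.int32(181))]
```

View pics/top1.png

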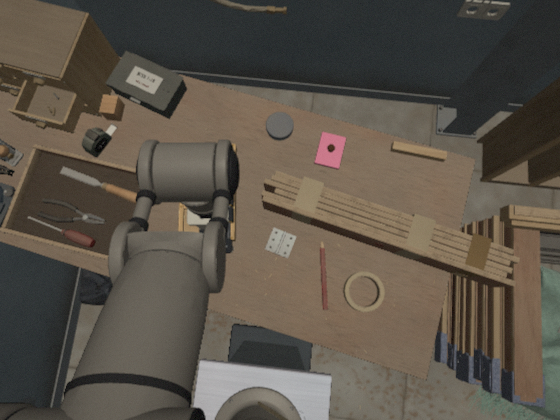

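```bash
python3 -c "
from plant import bot
print(bot.get_obs()['dq'].round(3));print(bot.close_job())"
```

```text
[ 0.009  0.015  0.002 -0.    -0.    -0.001]
the job is handed in; nothing more can be done
None
```

Lid_1, the one nearest the robot, was the rocking lid. It has now dropped into its groove and lies flat, and I handed the job in at about 8.5 s.

**Finding it:** I pressed lid_1 near its -x edge. That edge gave about 2 mm, the far side rose about 3 mm, and it came back level when released. Lid_2 pressed the same way did not give, holding 11.5 N at 37 mm. I did not press lid_3, since the rocking lid was already found.

**Pushing it:** I pushed lid_1 towards +x with the closed fingers against its knob, then backed off and raised the arm clear.

**Last checks:**

| Item | Left side (+x) height, mm | Right side (-x) height, mm | Offset from box middle along x, mm |
|---|---|---|---|
| lid_1 | 33.7 | 33.7 | about +12.6 |
| lid_2 | 37.7 | 37.8 | -4.8 |
| lid_3 | 37.8 | 37.8 | -6.5 |
| box rim | 33.6 | 33.7 | – |

- **Firm lids:** lid_2 and lid_3 are still where they started.
- **Things around the box:** these look undisturbed in the pictures. The arm hid part of the top view, so the image comparison could not confirm every spot. The screwdriver handle looked in place from the wrist and scene cameras.
- **Not tested:** I did not press lid_1 again after it dropped. That it is seated rests on its height and level readings.

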